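# Earth the gripper at the round touch terminal

## Robot

A 6-joint arm with a two-finger parallel gripper is mounted at the origin on a cart in front of the work surface, level with it; the furniture and walls round the work are solid. World frame = base frame: x ahead of the robot, y to its left, z up, the work surface at z = 0. Lengths are in m, angles in rad, forces in N, time in s.
With the tool pointing down it reaches from about 0.35 to 0.775 m from the base axis. Payload 5.5 kg.
Tool frame: the origin (TCP) lies on the centre line of the jaws, within the pads' length; the fingertips stand 11 mm ahead of it and the grasp point (between the pads) lies 8 mm behind it (env.tip_extent is the distance from the TCP to the fingertips, in m); z points along the fingers, y is the line along which they close (so a half turn about z gives the same grasp; the last joint's range is limited). The gripper opens to 85 mm and grips with 20 to 120 N. Pads are 22 mm wide; open, the fingers measure 114 mm over their backs; the gripper's body (76 mm by 85 mm) begins 54 mm behind the grasp point. The pads swing forward as they close: fully open they stand 13 mm farther back than shut.
Start: joints at [1.063, 0.313, 0.046, 1.304, 0, 1.431], TCP at [0.207, 0.537, 0.242] pointing down, gripper open.
Joint ranges: [-2.76, 2.76], [-0.86, 1.69], [-1.03, 1.26], [-2.2, 2.34], [-1.47, 1.5], [-3.14, 3.14]. Speed limits (rad/s): [2.57, 2.57, 3.14, 3.14, 3.14, 3.14].

## Interface

Orientations are given as a unit quaternion [w, x, y, z].
In Python, from workcell import env gives the robot as it stands.
- The arm moves only by the shell command python3 -m jog 'ROWS' [FORCE]. ROWS is JSON, a list of rows, each a list of 5 numbers: the gripper's target within -1 to 1 (shut at 1, half-way at 0, fully open at -1), then the shift along the tool's x, y, z in m, then the turn about the tool's z in degrees. In form: [[fingers, tx, ty, tz, turn], ...]. A call has 1 to 5 rows; each row shifts and turns the commanded pose from where the row before left it, along the tool's axes as they then stand; what a row does not reach is not made up. A row lasts 1/12 s, in which the tool goes at most 41.7 mm and 7.16 degrees, less where a joint would pass 70% of its speed; a pose out of reach is approached as far as the arm can. A call is refused whole if a number of a shift passes 0.0417 or a number of a turn 7.16, either way. A call with a gripper value outside its range is refused whole. The fingers move at their own pace and stop on an object; FORCE is the grip in N (left out, the last holds). Time passes only in rows, so rows that do not move let the fingers close. It gives the time, the measured TCP pose, the force, the opening and the grip force at its end, in the units of the state.
- env.get_state(): the state, without advancing time (a new reading comes with each control period).
- env.read_camera(name): name is "scene" or "top" or "wrist"; returns a dict with "img" (400x640x3 uint8, red, green, blue), "fov_y" (degrees; the focal length in pixels is half the picture's height over the tangent of half this angle, whatever the lens; pixels are square), "cx", "cy" (the principal point, pixels), "T" (4x4, takes a point from camera to world coordinates). Camera axes: x right, y up, looking along -z (the intrinsics and any distortion apply to the point x, -y, -z); pixel columns grow to the right and rows downward; lengths in m; the calibration is good to about 2 mm. A picture is of the moment at which its call begins. There is no depth.
- env.hand_in(): hands the job in; it is judged then, once.
The state is a dict: "clock": time; "joint_pos": joint angles; "qvel": joint speeds; "tau": joint torques, N m; "tcp_pos": TCP position; "orientation": TCP orientation; "wrist_force": force on the tool from outside, world axes, zero at the start; "ft_torque": the same for the moment, N m; "finger_gap": finger opening in m; "grip_force": force on a finger pad.
Only numpy, scipy, OpenCV 4.12 (cv2) and the standard library are available. Lean on these libraries where they do the work, as an engineer would, in place of code of your own. Each camera call takes 0.05 s, during which the arm holds its last target. There are 200 camera calls.

## Task

Before the gripper handles bare boards it must be discharged: with the fingertips, gently touch the round steel plate on its terminal box so that the sprung plate gives by a few millimetres, keep it down for about a second, then withdraw at least 10 cm from it. The boxes with the square plate and the bar plate are live and must not be touched at all. Do not grip, lift or shove any box, and leave everything else where it is.

Things in the scene. Friction and masses are not known exactly. Their poses are not given: they have to be found in the camera images.
- round_terminal: grey moulded touch terminal, a loose box 60x60 mm and 32 mm high, 0.5 to 0.8 kg, standing on the mat; a bare steel plate, ROUND, 40 mm across and 4 mm thick, stands on a stem above the middle of its top. Origin: centre of the box's underside, z up; the plate is centred over it, upper face 46 mm above the origin when not pressed. This is the earth terminal. The three boxes are alike but for the plate; any of the three places on the mat can be its place.
- round_plate_top (a point): centre of the upper face of the round steel plate (moves down with it); about 49 mm above the desk when not pressed, z up
- round_plate (a joint): how far the round plate is pushed down, in m: 0 is up, 0.008 is its hard stop. A spring lifts it: about 0.5 N starts it moving, then 0.7 N per mm, about 6 N at the stop. It counts as touched from 0.0015
- square_terminal: grey moulded touch terminal, a loose box 60x60 mm and 32 mm high, 0.5 to 0.8 kg, standing on the mat; a bare steel plate, SQUARE, 36x36 mm, edges along the box's, stands on a stem above the middle of its top. Origin: centre of the box's underside, z up; the plate is centred over it, also sprung, same height. Live: not to be touched.
- bar_terminal: grey moulded touch terminal, a loose box 60x60 mm and 32 mm high, 0.5 to 0.8 kg, standing on the mat; a bare steel plate, a NARROW BAR, 14 mm along x by 44 mm along y, stands on a stem above the middle of its top. Origin: centre of the box's underside, z up; the plate is centred over it, also sprung, same height. Live: not to be touched.
- dc_jack: panel power jack lying on the mat between the boxes, 57x24x13 mm, loose. Origin: middle of its underside. A bystander.
- usb_plug: small metal cable plug lying on the mat between the boxes, 49x16x8 mm, loose. Origin: middle of its underside. A bystander.
- paste_jar: green screw-lid jar standing on the desk to the right of the mat, 44x44x30 mm, loose. Origin: middle of its underside. A bystander.
- nozzle_3: metal hot-air nozzle standing on its collar on the desk left of the mat, 27x32x32 mm, loose. Origin: middle of its underside. A bystander.
- spudger: thin black pry tool lying along y near the front edge of the mat, 8x135x8 mm, loose. Origin: middle of its underside. A bystander.
- heat_plate: flat bare aluminium plate lying near the front edge of the mat, 27x55x8 mm, loose. Origin: middle of its underside. A bystander.
Not all that is in view belongs to the job. Leave any pink look-alike of the round_terminal alone.

How it is judged:
By the outcome, as a careful person would: the job done as asked, in the order asked, and still so for the second after the job is handed in, with the robot touching nothing.
It also fails if it takes over 43 s, if anything falls off the work surface, if the arm or the gripper's body presses on something with over 40 N, if the wrist force passes 120 N, or if a joint passes its speed limit or range.

## Working session

There is one attempt and no reset: what is moved stays moved. The work goes in short steps, Python scripts to look and compute and a shell command to move; the robot and the scene stay as the last step left them, time stands still between calls to the robot, and variables do not carry over. Pictures are saved under pics/ and viewed, at most 10 in all, crops included, and the job is handed in when it is done.

```bash
mkdir -p pics
python3 - <<'E'
from workcell import env
import cv2,json
s=env.get_state();print(s['clock'],s['tcp_pos'],s['orientation'],s['finger_gap'],env.tip_extent)
for n in("top","scene"):
    c=env.read_camera(n);cv2.imwrite(f'pics/{n}0.png',c['img'][:,:,::-1]);print(n,{k:(v.tolist() if hasattr(v,'tolist') else v) for k,v in c.items() if k!='img'})
E
```

```text
0.0 [0.20651403 0.53611249 0.24142118] [-2.95587804e-04  1.82862978e-01  9.83137999e-01 -8.47485001e-04] 0.08560336679337244 0.011
top {'fov_y': 44.844799584046626, 'cx': 317.156278511283, 'cy': 201.76060495608004, 'T': [[-0.003272514748978717, 0.997137736521071, -0.07553558798906228, 0.32389749829610975], [-0.9999711022875476, -0.0037814094078428657, -0.006595114306644836, 0.012902778144705059], [-0.006861868334874343, 0.07551182257452094, 0.9971212962395444, 1.504499242907866], [0.0, 0.0, 0.0, 1.0]]}
scene {'fov_y': 55.59263982989694, 'cx': 320.2258118773471, 'cy': 196.38609689918965, 'T': [[0.8530803472586136, 0.24165183469992568, -0.4624481721309789, -0.16136186171238528], [-0.5215237191875329, 0.422645122041195, -0.7412045002154174, -0.9207469950000263], [0.016338036783128024, 0.8734846830946397, 0.48657741105925795, 0.7052841743259223], [0.0, 0.0, 0.0, 1.0]]}
```

View pics/top0.png

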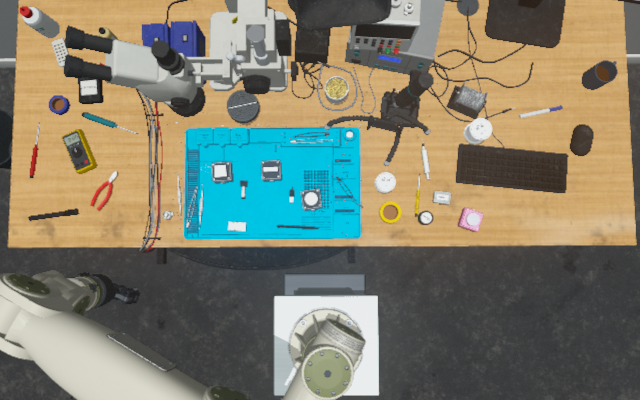

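View pics/scene0.png

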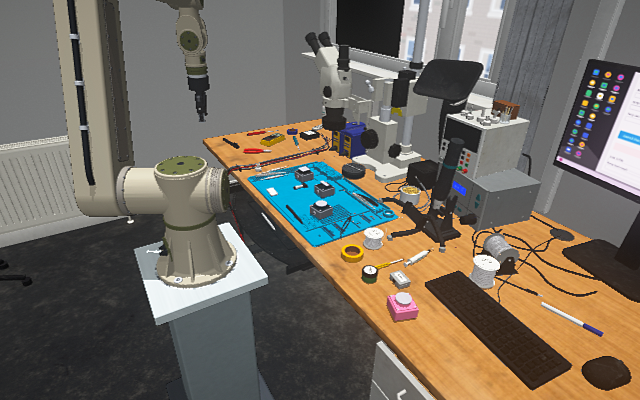

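The top view shows boxes at about (222,172), (271,170) and (312,199), with the pink look-alike at (471,219). The one at (312,199) looks round, so I'll zoom in and locate it.

```bash
cat > h.py <<'E'
import numpy as np
def ray(c,u,v,z):
    f=200/np.tan(np.radians(c['fov_y']/2)); T=np.array(c['T'])
    d=T[:3,:3]@np.array([(u-c['cx'])/f,-(v-c['cy'])/f,-1]); o=T[:3,3]
    return o+d*(z-o[2])/d[2]
E
python3 - <<'E'
from workcell import env
import cv2,numpy as np
from h import ray
a=env.read_camera('top');b=env.read_camera('scene')
A=cv2.resize(a['img'][150:245,180:370],None,fx=4,fy=4,interpolation=2);B=cv2.resize(b['img'][155:230,280:350],None,fx=4,fy=4,interpolation=2)
cv2.imwrite('pics/crop.png',A[:,:,::-1]);cv2.imwrite('pics/cropB.png',B[:,:,::-1])
for c,r,x in((a,(185,215,298,326),'top'),(b,(198,212,308,334),'scene')):
    g=c['img'][r[0]:r[1],r[2]:r[3]].astype(int);m=(g.min(2)>190).astype(np.uint8)
    n,_,st,ce=cv2.connectedComponentsWithStats(m);print(x,[(st[i].tolist(),(ce[i]+[r[2],r[0]]).round(1).tolist(),ray(c,*(ce[i]+[r[2],r[0]]),.049).round(4)) for i in range(1,n) if st[i,4]>15])
for u,v in((222,171),(271,169),(312,199)):print(ray(a,u,v,.049).round(3))
E
```

```text
top [([7, 7, 13, 13, 125], [310.8, 198.3], array([0.4448, 0.0416, 0.049 ]))]
scene [([8, 3, 11, 5, 45], [321.0, 203.0], array([0.4404, 0.0379, 0.049 ]))]
[0.529 0.311 0.049]
[0.534 0.162 0.049]
[0.443 0.038 0.049]
```

View pics/crop.png

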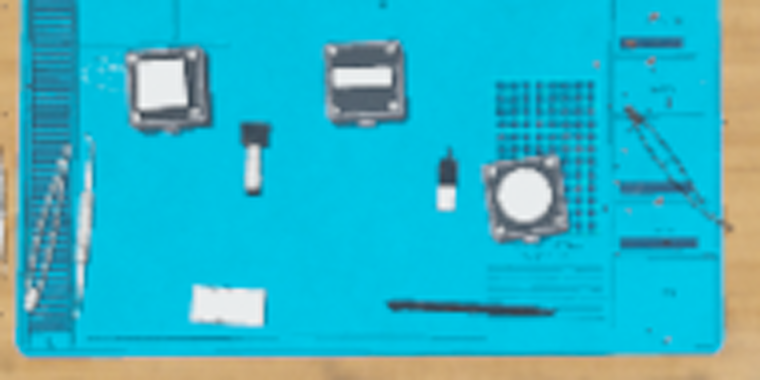

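View pics/cropB.png

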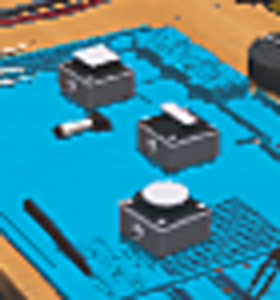

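The crops show the square plate left, the bar plate in the middle and the round plate at right. The round plate is at about (0.444, 0.041). Moving above it with the fingers shut.

```bash
python3 -m jog '[[1,-0.028,-0.027,0,0],[1,-0.028,-0.027,0,0],[1,-0.028,-0.027,0,0],[1,-0.028,-0.027,0,0],[1,-0.028,-0.027,0,0]]' 20; python3 -m jog '[[1,-0.028,-0.027,0,0],[1,-0.028,-0.027,0,0],[1,-0.028,-0.027,0,0],[1,-0.028,-0.027,0,0],[1,-0.028,-0.027,0,0]]'
```

```text
clock: 0.62
tcp_pos: [0.289, 0.3587, 0.2421]
orientation: [0.0, 0.182, 0.983, -0.0]
wrist_force: [1.3, -0.1, 0.2]
finger_gap: 0.0257
grip_force: 0.0
clock: 1.03
tcp_pos: [0.3712, 0.1822, 0.2424]
orientation: [0.0, 0.183, 0.983, 0.0]
wrist_force: [1.1, 1.3, -0.3]
finger_gap: -0.0
grip_force: 0.0
```

```bash
python3 -m jog '[[1,-0.028,-0.026,0,0],[1,-0.028,-0.026,0,0],[1,-0.028,-0.026,0,0],[1,-0.028,-0.026,0,0],[1,-0.007,-0.001,0,0]]'; python3 -m jog '[[1,0,0,0.035,0],[1,0,0,0.035,0],[1,0,0,0.035,0],[1,0,0,0,0],[1,0,0,0,0]]'
python3 - <<'E'
from workcell import env
import cv2,numpy as np
from h import ray
s=env.get_state();print(s['tcp_pos'],s['wrist_force'])
a=env.read_camera('wrist');b=env.read_camera('scene')
print(a['T'].round(3),a['fov_y'],a['cx'],a['cy'])
B=cv2.resize(b['img'][140:240,260:380],None,fx=4,fy=4,interpolation=2)
cv2.imwrite('pics/w1.png',a['img'][:,:,::-1]);cv2.imwrite('pics/s1.png',B[:,:,::-1])
m=(a['img'].min(2)>175).astype(np.uint8)
n,_,st,ce=cv2.connectedComponentsWithStats(m)
for i in range(1,n):
    if st[i,4]>300: print(st[i],ce[i].round(1),ray(a,*ce[i],.049).round(4))
E
```

```text
clock: 1.45
tcp_pos: [0.4464, 0.0384, 0.2422]
orientation: [0.001, 0.186, 0.983, -0.001]
wrist_force: [0.1, -0.7, 1.3]
finger_gap: 0.0001
grip_force: 0.0
clock: 1.87
tcp_pos: [0.4423, 0.0437, 0.1362]
orientation: [-0.002, 0.183, 0.983, -0.0]
wrist_force: [-0.2, 0.7, 0.3]
finger_gap: 0.0001
grip_force: 0.0
[0.44230605 0.04368512 0.13623343] [-0.20560166  0.68569006  0.27774277]
[[ 0.359 -0.894 -0.269  0.373]
 [ 0.933  0.343  0.105  0.071]
 [-0.002 -0.288  0.957  0.268]
 [ 0.     0.     0.     1.   ]] 59.855909410532234 313.2122804971733 193.65407348820565
[589 102  16  45 515] [597.1 123.6] [0.4552 0.2273 0.049 ]
[380 152  20  25 346] [389.8 164. ] [0.4335 0.0997 0.049 ]
[ 492  243   64   36 1021] [523.7 260.7] [0.5328 0.1663 0.049 ]
[ 97 298  38  47 328] [120.5 315.2] [ 0.4708 -0.1198  0.049 ]
[  35  326   74   55 2569] [ 66.9 349.5] [ 0.4829 -0.1736  0.049 ]
```

View pics/w1.png

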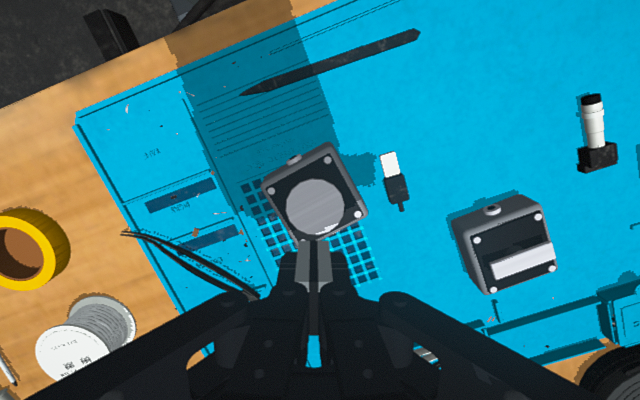

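View pics/s1.png

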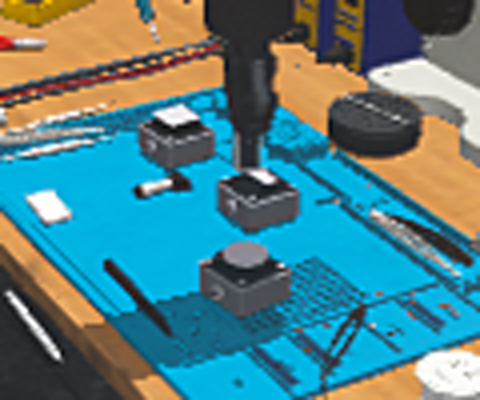

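The wrist view shows the round plate as a disc at about (315,207), with the shut tips at (314,245). The bar box is well off at (510,245). Casting that ray.

Run:
```python
from workcell import env
import numpy as np
from h import ray
a=env.read_camera('wrist');s=env.get_state()
p=ray(a,314.5,207,.049);q=a['tcp_pos'] if 'tcp_pos' in a else s['tcp_pos']
from scipy.spatial.transform import Rotation as R
w=s['orientation'];r=R.from_quat([w[1],w[2],w[3],w[0]])
print(p,q,r.inv().apply(p-q),s['wrist_force'],s['clock'])
```

```text
[0.44800906 0.04341208 0.049     ] [0.44595582 0.04338664 0.13956754] [-0.00159245  0.00065629  0.09057444] [-0.16725714 -0.33412305  1.01987371] 2.0167
```

```bash
python3 -m jog '[[1,-0.0015,0.0005,0.025,0],[1,0,0,0.025,0],[1,0,0,0.015,0],[1,0,0,0,0],[1,0,0,0,0]]'; python3 -m jog '[[1,0,0,0.003,0],[1,0,0,0.003,0],[1,0,0,0.003,0],[1,0,0,0,0],[1,0,0,0,0]]'
```

```text
clock: 2.43
tcp_pos: [0.4467, 0.0432, 0.0736]
orientation: [0.001, 0.183, 0.983, 0.0]
wrist_force: [-0.4, 0.0, 0.4]
finger_gap: 0.0001
grip_force: 0.0
clock: 2.85
tcp_pos: [0.4459, 0.0431, 0.0635]
orientation: [0.0, 0.183, 0.983, 0.0]
wrist_force: [0.3, 0.0, -0.1]
finger_gap: -0.0002
grip_force: 0.0
```

```bash
python3 -m jog '[[1,0,0,0.002,0],[1,0,0,0.002,0],[1,0,0,0.002,0],[1,0,0,0,0],[1,0,0,0,0]]'; python3 -m jog '[[1,0,0,0.001,0],[1,0,0,0.001,0],[1,0,0,0,0],[1,0,0,0,0],[1,0,0,0,0]]'
```

```text
clock: 3.27
tcp_pos: [0.4457, 0.0431, 0.0571]
orientation: [-0.0, 0.183, 0.983, 0.0]
wrist_force: [-0.4, -0.9, 0.0]
finger_gap: -0.0001
grip_force: 0.0
clock: 3.68
tcp_pos: [0.4458, 0.0431, 0.0554]
orientation: [0.0, 0.183, 0.983, 0.0]
wrist_force: [-0.4, 0.3, 1.5]
finger_gap: -0.0003
grip_force: 0.8
```

```bash
for i in 1 2 3; do python3 -m jog '[[1,0,0,0,0]]'|grep -E 'tcp|wrist'; done; python3 -m jog '[[1,0,0,0.001,0],[1,0,0,0.0005,0],[1,0,0,0,0]]'|grep -E 'tcp|wrist';for i in 1 2 3 4; do python3 -m jog '[[1,0,0,0,0]]'|grep -E 'tcp|wrist|clock'; done
```

```text
tcp_pos: [0.4458, 0.0431, 0.0554]
wrist_force: [-0.5, 0.1, 1.8]
tcp_pos: [0.4458, 0.0432, 0.0553]
wrist_force: [-0.2, 0.4, 2.0]
tcp_pos: [0.4458, 0.0431, 0.0553]
wrist_force: [-0.4, -0.3, 2.1]
tcp_pos: [0.4459, 0.0431, 0.0538]
wrist_force: [-1.1, -0.4, 3.2]
clock: 4.27
tcp_pos: [0.4459, 0.0431, 0.0538]
wrist_force: [-0.1, 0.6, 2.9]
clock: 4.35
tcp_pos: [0.4459, 0.0431, 0.0538]
wrist_force: [-0.5, 0.3, 3.1]
clock: 4.43
tcp_pos: [0.4459, 0.0431, 0.0538]
wrist_force: [-1.0, -0.6, 4.1]
clock: 4.52
tcp_pos: [0.4458, 0.0431, 0.0538]
wrist_force: [-1.4, -0.0, 2.7]
```

About 3.1 N now, so the plate is roughly 3.7 mm down. I'll hold a little longer, then withdraw straight up.

```bash
python3 -m jog '[[1,0,0,0,0],[1,0,0,0,0],[1,0,0,0,0],[1,0,0,0,0],[1,0,0,0,0]]'; python3 -m jog '[[1,0,0,-0.004,0],[1,0,0,-0.006,0],[1,0,0,-0.03,0],[1,0,0,-0.04,0],[1,0,0,-0.04,0]]'; python3 -m jog '[[1,0,0,-0.04,0],[1,0,0,-0.02,0],[1,0,0,0,0],[1,0,0,0,0],[1,0,0,0,0]]'
python3 - <<'E'
from workcell import env
import cv2
a=env.read_camera('wrist');cv2.imwrite('pics/w2.png',a['img'][:,:,::-1])
E
```

```text
clock: 4.93
tcp_pos: [0.4459, 0.0431, 0.0538]
orientation: [0.0, 0.183, 0.983, 0.0]
wrist_force: [-0.1, 0.5, 2.5]
finger_gap: 0.0
grip_force: 1.4
clock: 5.35
tcp_pos: [0.4445, 0.0432, 0.1747]
orientation: [-0.001, 0.183, 0.983, -0.0]
wrist_force: [1.3, -0.0, -0.1]
finger_gap: -0.0001
grip_force: 0.0
clock: 5.77
tcp_pos: [0.4453, 0.0432, 0.2331]
orientation: [-0.001, 0.183, 0.983, -0.0]
wrist_force: [-0.1, -0.6, -0.8]
finger_gap: 0.0001
grip_force: 0.0
```

View pics/w2.png

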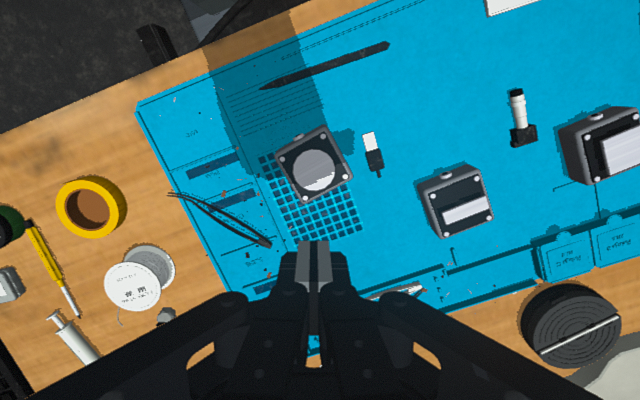

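The round box at (314,168) is standing undisturbed and everything else is in place. The tips are about 17 cm above the plate.

```bash
python3 -c "
from workcell import env
print(env.hand_in())"
```

```text
the job is handed in; nothing more can be done
None
```

The round earth plate was pressed about 4 mm (estimated from roughly 3 N at the wrist) for over a second, the gripper then withdrew to about 17 cm above it, nothing else was touched, and the job is handed in.

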